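Stamp the bottle's base, crate it and log it

TASK

Date-stamp the base of the bottle with the orange stopper: hold it upright, press it down centrally on the stamper's red sprung pad until the pad is fully down, and keep it there for about a second. Then stand it, without dropping it, on the green mat in the free bay of the wooden crate, let go, and only then press the counter's yellow membrane key with a finger until it registers, firmly but without forcing it. Leave the three black-stoppered bottles standing where they are.

Things in the scene. Friction and masses are not known exactly. Their poses are not given: they have to be found in the camera images.
- bottle: The bottle to stamp: dark green glass bottle, 200 mm tall: body 60 mm across up to 115 mm, shoulder narrowing to 145 mm, neck 27 mm across from 145 to 180 mm, orange stopper 30 mm across from 180 to 200 mm. Origin: centre of its underside; z runs up its axis. About 0.28 kg. It starts upright on the table in a row of three, 80 to 120 mm between neighbouring axes across the row; its place in the row varies.
- other_left: Bystander with black stopper, standing in the row, otherwise the same: dark green glass bottle, 200 mm tall: body 60 mm across up to 115 mm, shoulder narrowing to 145 mm, neck 27 mm across from 145 to 180 mm, black stopper 30 mm across from 180 to 200 mm. Origin: centre of its underside; z runs up its axis.
- other_right: A second such bystander with black stopper in the row, same shape and origin.
- done_bottle: The finished bottle, black stopper, same shape and origin, standing in the other bay of the crate (105 mm from the free bay's centre).
- stamper: Grey steel base stamper, fixed, 140 (x) by 130 (y) by 56 mm tall, with a bar 28 mm wide and 82 mm tall along its +x edge, from 39 to 67 mm from its origin. Origin: centre of its underside. It stands left or right, crate on the other side.
- pad_top (a point): Centre of the upper face of the stamper's round red pad (70 mm across), 15 mm to the -x side of the stamper's origin; 75 mm above the table when up and 60 mm when fully down. It moves with the pad.
- stamp_pad (a joint): How far the red pad is pressed down, m: 0 up, 0.015 fully down on its stop. Sprung: starts to sink at about 5 N and reaches the stop at about 11 N; it does not sink under the bottle's own weight alone. It springs back up.
- tray: Low wooden crate, fixed, 110 (x) by 215 (y) by 40 mm tall, walls and floor 5 mm thick, a wall across the middle makes two bays side by side along its y, about 100 mm square. Origin: centre of its underside.
- bay_mat: Round green mat, 80 mm across and 2 mm thick, fixed on the crate's floor in the centre of the free bay. Origin: centre of its underside, 5 mm above the table. A bottle set on it stands 7 mm above the table.
- counter: Grey counter box, fixed, 115 (x) by 130 (y) by 45 mm tall, with a dark display on its +x side. Origin: centre of its underside.
- log_key: Yellow membrane key on the counter, 36 (x) by 50 (y) mm. Origin: centre of its upper face, 49 mm above the table, 18 mm to the -x side of the counter's origin. It is pressed downwards, gives only 1.5 mm, and registers at 4 N held for 0.1 s; more than 50 N damages it.

How it is judged:
By the outcome, as a careful person would: the job done as asked, in the order asked, and still so for the second after the job is handed in, with the robot touching nothing.
It also fails if it takes over 72 s, if anything falls off the work surface, if the arm or the gripper's body presses on something with over 40 N, if the wrist force passes 120 N, or if a joint passes its speed limit or range.

ROBOT

A 6-joint arm with a two-finger parallel gripper is mounted at the origin on the work surface. World frame = base frame: x ahead of the robot, y to its left, z up, the work surface at z = 0. Lengths are in mm, angles in rad, forces in N, time in s.
With the tool pointing down it reaches from about 425 to 1125 mm from the base axis. Payload 14.9 kg.
Tool frame: the origin (TCP) lies on the front face of the gripper's body, between the roots of the fingers; the fingertips stand 78 mm ahead of it and the grasp point (between the pads) lies 60 mm ahead of it; z points along the fingers, x is the direction in which the jaws open and shut, and the axes are right-handed (so a half turn about z gives the same grasp; the last joint's range is limited). The gripper opens to 91 mm and grips with 3 to 60 N. Pads are 32 mm wide; open, the fingers measure 118 mm over their backs; the gripper's body (76 mm by 178 mm) begins 60 mm behind the grasp point.
Start: joints at [-1.154, 0.379, 1.734, -0, 1.028, -0.033], TCP at [304.348, -630.39, 292.232] pointing down, gripper open.
Joint ranges: [-2.77, 2.77], [-0.74, 2.19], [0, 2.66], [-1.06, 4.2], [0.31, 2.87], [-3.08, 3.08]. Speed limits (rad/s): [1.89, 1.89, 2.39, 3.14, 3.14, 3.14].

INTERFACE

Orientations are given as a unit quaternion [x, y, z, w].
In Python, from bench import r, ungrasp, gripper_close, solve_ik, optics, workorder, readout gives the robot as it stands. The module is installed in compiled form; this text tells all that it offers. Calls block until the motion is done:
- r.goto(position, orientation): joint-space move of the TCP to a pose.
- r.move_l(position, attitude=None, rate=150, f_stop=None): straight line of the TCP; attitude=None keeps the orientation; rate is the mean speed in mm/s. With f_stop (N) it stops when the force on the tool has changed by that much, and returns True; else False.
- r.goto_joints(angles): joint-space move.
- ungrasp() and gripper_close(grip_force=None): open the fingers fully, or close them until they stop; grip_force is the grip in N (None keeps the last).
- r.wait(seconds).
- solve_ik(position, orientation): joint angles nearest the present ones, or None.
- optics.camera(name): name is "side" or "top"; returns a dict with "image" (480x640x3 uint8, red, green, blue), "K" (3x3 intrinsics, pixels), "R" (3x3) and "t" (3): a world point X has camera coordinates R X + t. Camera axes: x right, y down, z forward; pixel columns grow to the right and rows downward; lengths in mm; the calibration is good to about 2 mm. A picture is of the moment at which its call begins. There is no depth.
A pose or a line that the arm cannot do raises r.Unreachable and nothing moves.
- workorder.sign_off(): hands the job in, once; it reports no verdict.
Readings, each from a call of its own:
- readout.read_t(): time.
- readout.read_q(): joint angles.
- readout.read_joint_vel(): joint speeds.
- readout.read_joint_torque(): joint torques, N m.
- readout.read_eef_pos(): TCP position.
- readout.read_eef_rot(): TCP orientation.
- readout.read_ft_force(): force on the tool from outside, world axes, zero at the start.
- readout.read_moment(): the same for the moment, N m.
- readout.read_gripper_width(): finger opening in mm.
Only numpy, scipy, OpenCV 4.12 (cv2) and the standard library are available. Lean on these libraries where they do the work, as an engineer would, in place of code of your own. Each camera call takes 0.05 s, during which the arm holds its last target.

## Working session

There is one attempt and no reset: what is moved stays moved. The work goes in short steps, each a Python script; the robot and the scene stay as the last script left them, time stands still between calls to the robot, and variables do not carry over. Pictures are saved under pics/ and viewed, and the job is handed in when it is done.

```bash
mkdir -p pics
cat > h.py <<'E'
import numpy as np, cv2
from bench import r, ungrasp, gripper_close, solve_ik, optics, workorder, readout
def snap(cam,name):
    d=optics.camera(cam); cv2.imwrite(f'pics/{name}.png',d['image'][:,:,::-1]); return d
def ray(d,u,v,z):
    K,R,t=map(np.array,(d['K'],d['R'],d['t'])); t=t.ravel()
    c=-R.T@t; w=R.T@np.linalg.inv(K)@np.array([u,v,1.]); s=(z-c[2])/w[2]; return c+s*w
def proj(d,X):
    p=np.array(d['K'])@(np.array(d['R'])@np.array(X,float)+np.array(d['t']).ravel()); return p[:2]/p[2]
E
python3 - <<'E'
from h import *
import pickle
for c in('top','side'):
    d=snap(c,c+'0'); pickle.dump(d,open(c+'.pkl','wb')); R=np.array(d['R']);print(c,-R.T@np.array(d['t']).ravel(),R[2],np.array(d['K'])[0])
print(readout.read_t(),readout.read_eef_pos(),readout.read_eef_rot(),readout.read_ft_force())
E
```

```text
top [ 491.39241502   10.05317635 1071.26220322] [ 0.07009342 -0.01179819 -0.99747066] [534.25067077   0.         312.7947309 ]
side [ 131.33754854 1029.41256411  704.23922709] [ 0.32875738 -0.80915063 -0.48702551] [558.67901347   0.         313.92515362]
0.1 [ 304.25963052 -630.10946632  291.66012353] [ 8.47006582e-01 -5.31582169e-01 -4.13432151e-04 -2.78029791e-04] [ 0.13484378 -0.40233391 -0.30832885]
```

View pics/top0.png

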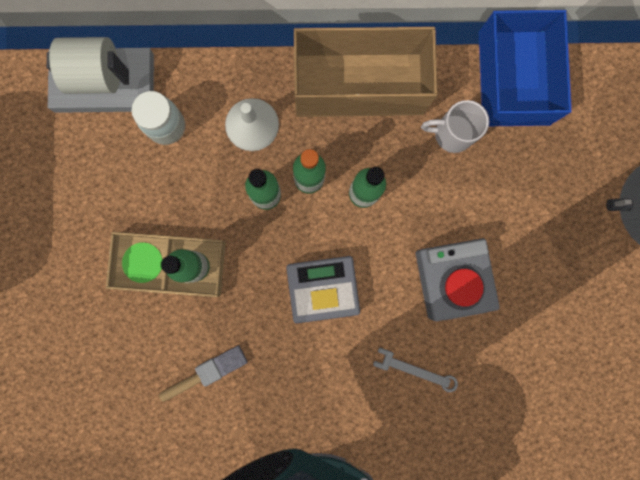

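View pics/side0.png

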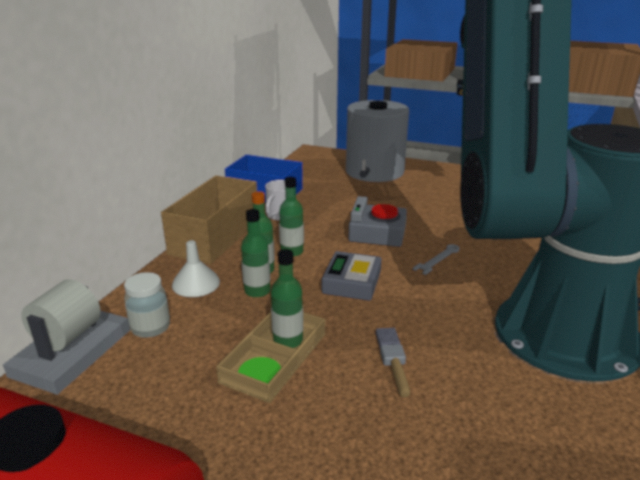

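The top view shows the orange stopper at (310,157) in the middle of the row, with black stoppers at (257,178) and (375,176). The green mat is at (143,261), the finished bottle's stopper at (170,265), the red pad at (464,288) and the yellow key at (325,299). The side view agrees with this. Next I'll measure positions by colour.

```bash
cat > m.py <<'E'
from h import *
import pickle
from scipy.optimize import least_squares
D={c:pickle.load(open(c+'.pkl','rb')) for c in('top','side')}
def blob(c,lo,hi,roi):
    im=D[c]['image']; hsv=cv2.cvtColor(im,cv2.COLOR_RGB2HSV)
    m=cv2.inRange(hsv,np.array(lo),np.array(hi)); k=np.zeros_like(m);x0,y0,x1,y1=roi;k[y0:y1,x0:x1]=m[y0:y1,x0:x1]
    n,l,s,ce=cv2.connectedComponentsWithStats(k); i=1+np.argmax(s[1:,4]); return ce[i],s[i],(l==i).astype(np.uint8)
Q={'mat':((50,150,80),(70,255,255),7,(110,230,165,300),(225,345,290,390)),
'pad':((0,180,90),(8,255,255),75,(430,255,500,320),(360,195,410,230)),
'key':((18,150,120),(32,255,255),49,(300,280,350,320),(340,250,385,285)),
'orange':((5,150,100),(16,255,255),200,(295,145,325,175),(245,185,275,215))}
for n,(lo,hi,z,a,b) in Q.items():
    for c,roi in(('top',a),('side',b)):
        try:
            ce,s,m=blob(c,lo,hi,roi); cn=max(cv2.findContours(m,0,1)[0],key=len)
            print(n,c,ce.round(1),s,'XY',ray(D[c],*ce,z)[:2].round(1), cv2.minAreaRect(cn)[1:])
        except Exception as e: print(n,c,e)
def big(c,roi,f,name):
    x0,y0,x1,y1=roi; cv2.imwrite('pics/'+name,cv2.resize(D[c]['image'][y0:y1,x0:x1,::-1],None,fx=f,fy=f,interpolation=cv2.INTER_CUBIC))
big('top',(235,140,395,220),5,'ztop.png'); big('top',(100,225,260,305),5,'zcrate.png'); big('side',(225,170,325,270),6,'zside.png')
E
python3 m.py
```

```text
mat top [127. 257.] [127 257   1   1   1] XY [533.2 366.8] ((0.0, 0.0), 0.0)
mat side [260.  368.4] [239 358  41  25 675] XY [522.7 332.3] ((37.10204315185547, 23.174148559570312), 20.556045532226562)
pad top [463.8 287. ] [ 446  269   37   37 1050] XY [ 465.1 -281.7] ((36.0, 36.0), 90.0)
pad side [384.2 210.7] [372 204  25  15 296] XY [ 459.9 -269.5] ((14.0, 24.0), 90.0)
key top [324.3 298.4] [312 289  26  20 404] XY [446.9 -22.1] ((16.868722915649414, 23.938703536987305), 82.87498474121094)
key side [359.9 266.4] [352 261  17  12 146] XY [443.9 -17.2] ((15.273507118225098, 10.465181350708008), 8.130102157592773)
orange top [309.1 157.8] [301 149  18  19 273] XY [684.9   3.8] ((18.0, 17.0), 90.0)
orange side [256.9 197.3] [251 191  13  13 141] XY [674.8  26.2] ((12.0, 12.0), 0.0)
```

View pics/ztop.png

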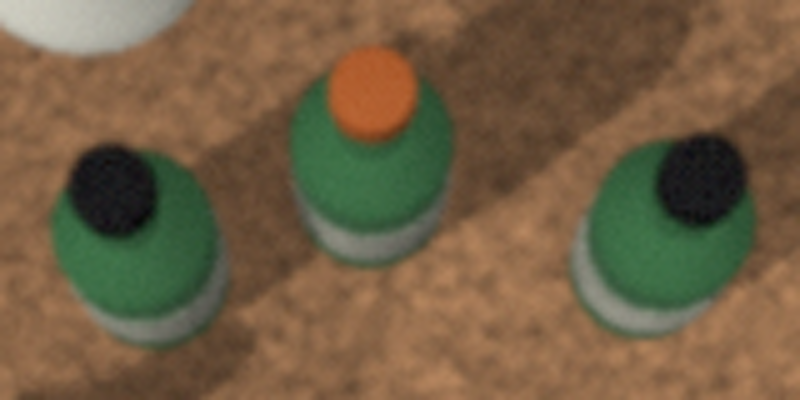

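View pics/zcrate.png

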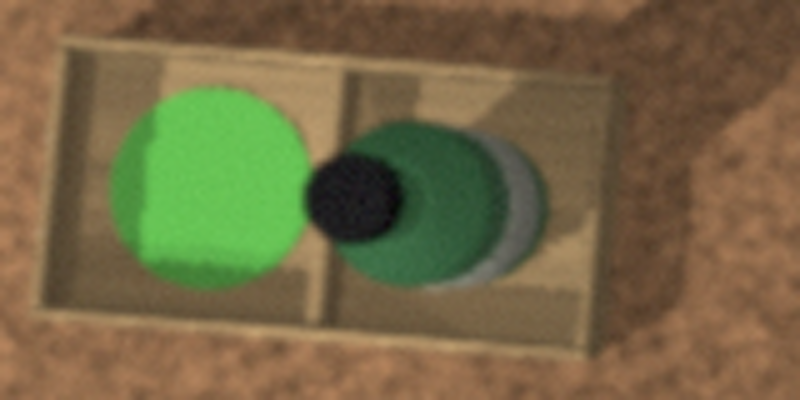

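View pics/zside.png

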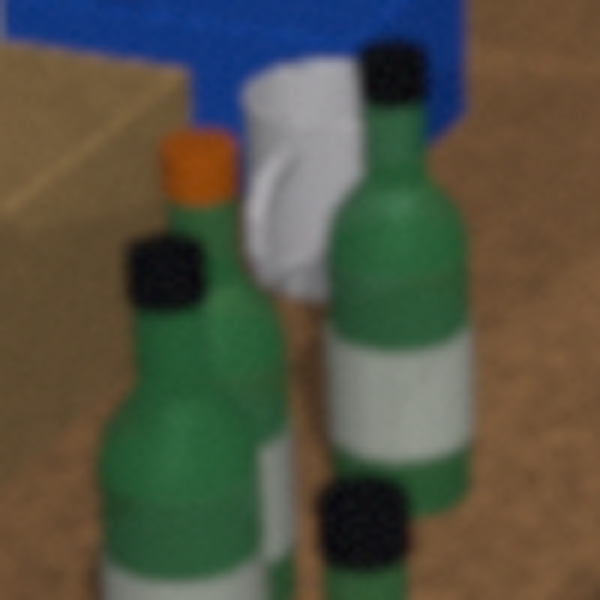

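```bash
cat > m2.py <<'E'
from m import *
ce,s,m=blob('top',(45,110,60),(75,255,255),(110,230,165,300)); print('mat',ce,s,ray(D['top'],*ce,7)); mat=ray(D['top'],*ce,7)
ce,s,m=blob('side',(45,110,60),(75,255,255),(225,345,290,390)); print('mat side',ce,s,ray(D['side'],*ce,7))
for n,u,v in(('O',309.6,158),('L',257.6,176.8),('R',375.6,175.2),('done',170.6,265.2)):
    print(n,ray(D['top'],u,v,200)[:2].round(1))
print('O side',ray(D['side'],225+199/6,170+170/6,190)[:2])
P=ray(D['top'],463.8,287,75);O=ray(D['top'],309.4,158,200);k=ray(D['top'],324.3,298.4,49)
def circ(im,c,X,rr,col):
    a=np.linspace(0,2*np.pi,60); pts=np.array([proj(D[c],[X[0]+rr*np.cos(t),X[1]+rr*np.sin(t),X[2]]) for t in a]); cv2.polylines(im,[np.round((pts*4+1.5)*8).astype(int)],True,col,1,shift=3)
for c in D:
    im=cv2.resize(D[c]['image'][:,:,::-1],None,fx=4,fy=4,interpolation=cv2.INTER_CUBIC)
    circ(im,c,P,35,(255,255,0)); circ(im,c,mat,40,(255,0,255)); circ(im,c,k,3,(255,0,0))
    for z,rr in((200,15),(180,15),(115,30),(0,30)): circ(im,c,[O[0],O[1],z],rr,(255,255,255))
    cv2.imwrite(f'pics/o_{c}.png',im)
    C=lambda X:(proj(D[c],X)*4).astype(int)
    t=[im[y-100:y+100,x-130:x+130] for x,y in map(C,(P,mat,[O[0],O[1],100],k))]
    cv2.imwrite(f'pics/o2_{c}.png',cv2.resize(np.vstack([np.hstack(t[:2]),np.hstack(t[2:])]),(780,600)))
E
python3 m2.py|tail -7
```

```text
mat [141.84615385 262.2566719 ] [ 122  243   41   40 1274] [522.28250358 337.34324892   7.        ]
mat side [259.90697674 368.38850889] [238 357  43  26 731] [522.87626958 332.37981248   7.        ]
O [684.6   3. ]
L [654.4  89.1]
R [ 654.4 -105.5]
done [511.2 231.4]
O side [680.36317085  10.29702835]
```

View pics/o2_top.png

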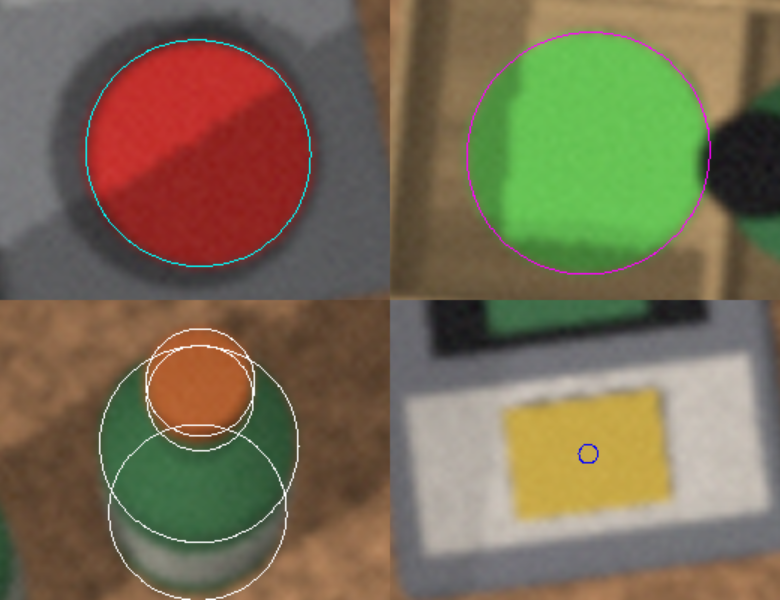

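View pics/o2_side.png

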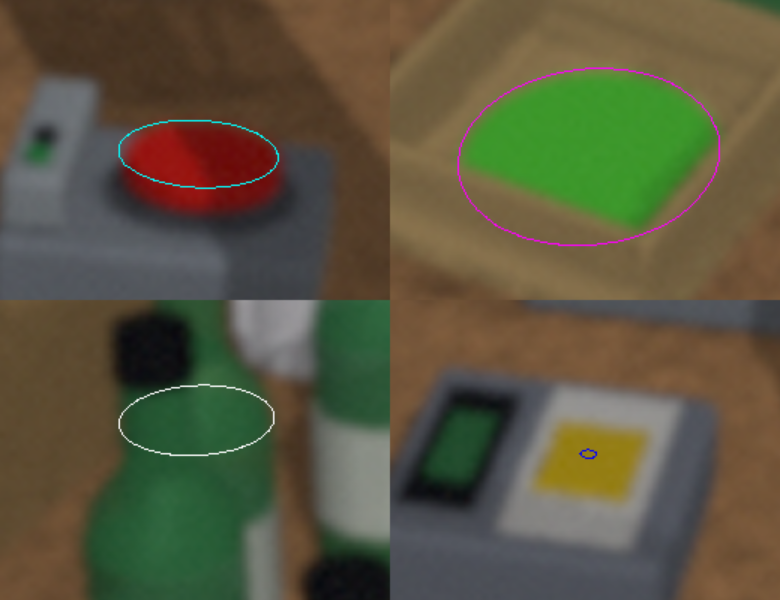

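The top-view fits are good. The side view differs by a few millimetres. I'll squeeze the stopper twice at right angles, with the jaws clear of the neighbours, to centre the bottle in the hand, and then lift.

```bash
cat >> h.py <<'E'
def q(deg):
    a=np.radians(deg)/2; return [np.cos(a),np.sin(a),0,0]
def st(*a): print(*a,'t',round(readout.read_t(),2),'p',np.round(readout.read_eef_pos(),1),'f',np.round(readout.read_ft_force(),1),'w',round(float(readout.read_gripper_width()),1))
E
python3 - <<'E'
from h import *
B=[683,6]
for p,a in(([*B,310],70),([*B,480],-20),([465,-282,480],-20),([465,-282,320],-20),([522,337,480],-20),([447,-22,120],-20)): print(solve_ik(p,q(a)))
r.goto([*B,345],q(70)); st()
r.move_l([*B,255],rate=120); st()
gripper_close(5); st('A')
ungrasp(); r.goto([*B,255],q(-20)); st()
gripper_close(50); st('B')
snap('side','side1')
E
```

```text
[-2.53349583e-02  3.33848184e-01  1.76099290e+00 -4.44089210e-16
  1.04675157e+00 -1.24706543e+00]
[-2.53349583e-02  1.95902693e-01  1.62208092e+00 -4.44089210e-16
  1.32360904e+00  3.23730892e-01]
[-5.88007374e-01 -5.23093434e-02  1.88734135e+00 -4.44089210e-16
  1.30656065e+00 -2.38941523e-01]
[-5.88007374e-01  9.75292270e-02  2.03318700e+00 -4.44089210e-16
  1.01087642e+00 -2.38941523e-01]
[ 5.35762629e-01  8.77963868e-02  1.74484539e+00 -4.44089210e-16
  1.30895088e+00  8.84828480e-01]
[-1.01263130e-01  2.98564176e-01  2.28450769e+00 -4.44089210e-16
  5.58520784e-01  2.47802720e-01]
t 2.73 p [683.    5.3 344.9] f [-0.  -0.3 -0.6] w 91.0
t 3.62 p [683.4   6.  255.7] f [0.9 0.7 0.3] w 91.1
A t 4.58 p [683.   6. 255.] f [ 0.3 -0.1 -0.1] w 29.9
t 7.01 p [683.   6. 255.] f [0.2 0.1 1.3] w 91.6
B t 7.98 p [683.1   6.  255. ] f [ 1.4 -0.4 -0.5] w 28.9
```

View pics/side1.png

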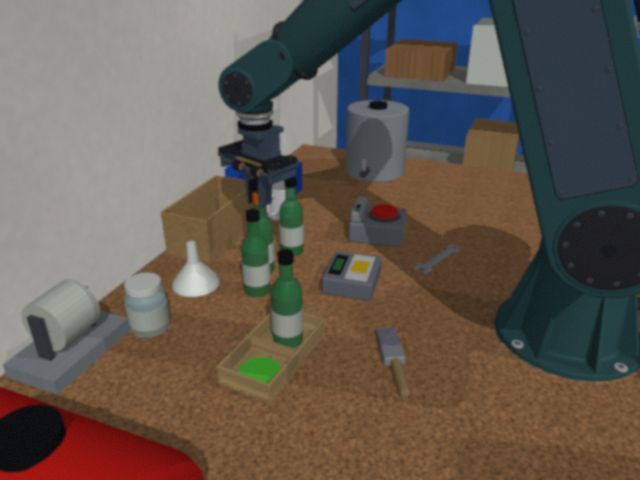

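The jaws hold the orange stopper at (257,198) and the neighbours have not moved. Now I'll lift, carry it over the stamper and check.

Run:
```python
from h import *
import pickle
r.move_l([683,6,480],rate=200); st()
r.goto([465,-282,480],q(-20)); st()
r.move_l([465,-282,345],rate=120); r.wait(0.3); st()
for c in('top','side'):
    d=snap(c,c+'2'); pickle.dump(d,open(c+'2.pkl','wb'))
    im=cv2.resize(d['image'][:,:,::-1],None,fx=4,fy=4,interpolation=cv2.INTER_CUBIC)
    for X,rr in(([465,-282,75],35),([465,-282,90],30),([465,-282,205],30)):
        pts=np.array([proj(d,[X[0]+rr*np.cos(t),X[1]+rr*np.sin(t),X[2]]) for t in np.linspace(0,6.28,60)])*4+1.5
        cv2.polylines(im,[np.round(pts*8).astype(int)],True,(255,255,0),1,shift=3)
    x,y=(proj(d,[465,-282,130])*4).astype(int)
    cv2.imwrite(f'pics/h_{c}.png',im[max(y-250,0):y+250,x-250:x+250])
```

```text
t 9.31 p [682.7   6.  478.5] f [ 0.2  0.2 -3. ] w 29.1
t 10.66 p [ 465.7 -281.6  480. ] f [-0.4 -0.1 -3. ] w 29.1
t 12.23 p [ 465.  -282.   345.3] f [-0.4  0.1 -2.4] w 28.5
```

```bash
python3 -c "
import cv2,numpy as np
a=cv2.imread('pics/h_top.png');b=cv2.imread('pics/h_side.png');print(a.shape,b.shape)
h=min(a.shape[0],b.shape[0]);cv2.imwrite('pics/h.png',cv2.resize(np.hstack([a[:h],b[:h]]),(800,int(800*h/(a.shape[1]+b.shape[1])))))"
```

```text
(500, 500, 3) (500, 500, 3)
```

View pics/h_side.png

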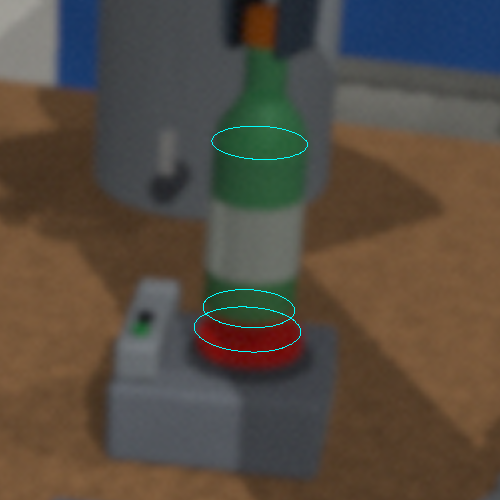

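View pics/h_top.png

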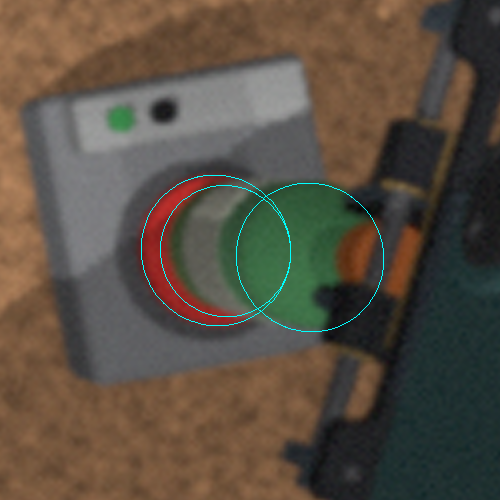

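The side view shows the bottle over the pad. In the top view the base edge is at x≈172 in the crop, against a predicted 160, so the base may be about 5 mm off toward -y. I'll quantify that.

```bash
cat > ov.py <<'E'
import pickle,sys
from h import *
def ov(pk,cx,cy,z0,name,tx=0,ty=0,f=8,half=(50,37),zc=90,zs=(0,23,115,145,180,200),pad=None):
    d=pickle.load(open(pk,'rb')); 
    x,y=proj(d,[cx,cy,z0+zc]).astype(int); x0,y0=max(x-half[0],0),max(y-half[1],0)
    im=d['image'][y0:y+half[1],x0:x+half[0],::-1]; im=cv2.convertScaleAbs(cv2.resize(im,None,fx=f,fy=f,interpolation=cv2.INTER_CUBIC),alpha=1.4,beta=15)
    L=[(np.array([cx+tx*(z-200)/200,cy+ty*(z-200)/200,z0+z]),{0:30,23:30,115:30,145:13.5,180:15,200:15}.get(z,30)) for z in zs]
    if pad: L.append((np.array(pad),35))
    for X,rr in L:
        p=np.array([proj(d,X+[rr*np.cos(t),rr*np.sin(t),0]) for t in np.linspace(0,6.283,60)])
        p=(p-[x0,y0]+.5)*f-.5; cv2.polylines(im,[np.round(p*8).astype(int)],True,(255,255,0),1,shift=3)
    cv2.imwrite('pics/'+name,im)
E
python3 - <<'E'
from ov import *
ov('top2.pkl',465,-282,90,'v_top2.png',pad=[465,-282,75]); ov('side2.pkl',465,-282,90,'v_side2.png',half=(45,60),f=5,pad=[465,-282,75])
ov('top.pkl',684.6,3,0,'v_top0.png')
E
```

```text
(no output)
```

View pics/v_top2.png

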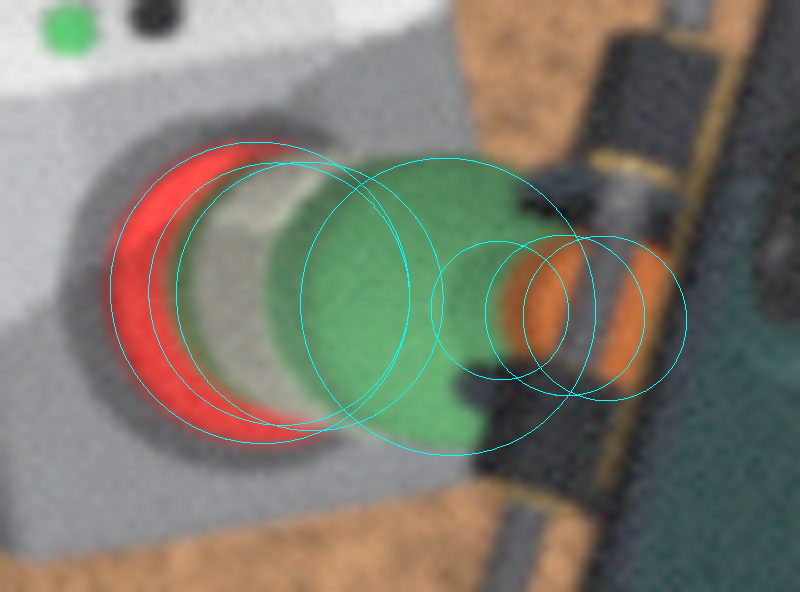

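View pics/v_side2.png

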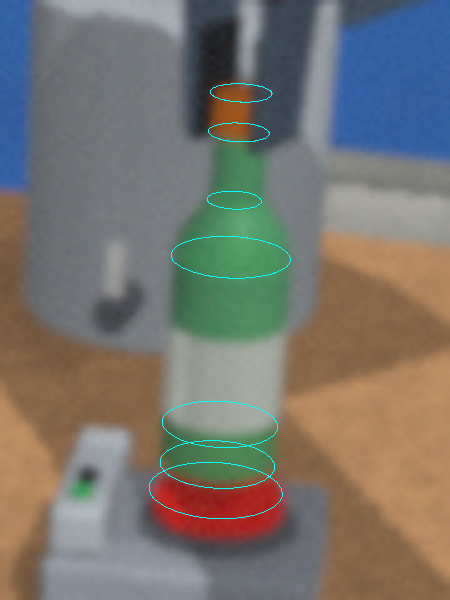

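View pics/v_top0.png

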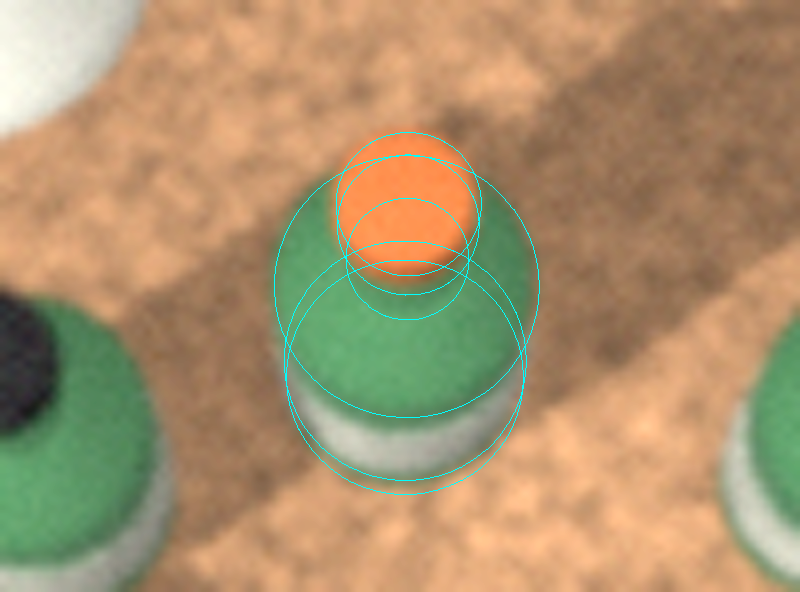

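In the top view the held bottle sits about 4 mm toward -y and 1.3 mm toward +x relative to the pad, and the side view is consistent with that. I'll shift it and press.

Run:
```python
from h import *
import pickle
X=[463.7,-278]
r.move_l([*X,345],rate=40); r.wait(.2); st()
print(r.move_l([*X,333],rate=30,f_stop=18)); st()
for z in (328,324,320,317): 
    s=r.move_l([*X,z],rate=25,f_stop=18); st(s)
    if s: break
if not s: print(r.move_l([*X,307],rate=12,f_stop=18)); st('pressed')
```

```text
t 12.79 p [ 463.7 -278.   345. ] f [-0.2 -0.6 -2.6] w 29.1
False
t 13.34 p [ 463.7 -278.   332.9] f [ 0.5  0.3 -2.6] w 28.6
False t 13.69 p [ 464.  -278.2  328.4] f [ 0.7 -0.2  2.8] w 29.4
False t 14.0 p [ 463.9 -278.1  324.1] f [ 0.1 -0.8  3.8] w 28.5
False t 14.31 p [ 463.9 -278.1  320.2] f [ 1.9 -0.9  4.4] w 28.7
False t 14.57 p [ 463.9 -278.1  317.3] f [1.6 0.2 6.6] w 28.5
True
pressed t 15.04 p [ 464.7 -278.6  314.8] f [-0.6  1.   8.1] w 28.8
```

Run:
```python
from h import *
import pickle
X=[463.7,-278]
st(r.move_l([*X,313.3],rate=10,f_stop=15))
r.wait(.3); st()
r.wait(1.2); st()
for c in('top','side'): pickle.dump(snap(c,c+'3'),open(c+'3.pkl','wb'))
from ov import ov
ov('top3.pkl',*X,60,'v_top3.png',pad=[465,-282,60]); ov('side3.pkl',*X,60,'v_side3.png',half=(45,60),f=5,pad=[465,-282,60])
st()
```

```text
False t 15.35 p [ 464.3 -278.4  314.6] f [-0.7 -0.2 14.6] w 29.1
t 15.65 p [ 464.3 -278.4  314.6] f [ 0.2  0.5 15.1] w 29.0
t 16.85 p [ 464.3 -278.4  314.6] f [ 0.   0.6 14.8] w 29.2
t 16.95 p [ 464.3 -278.4  314.6] f [ 0.3  1.2 16.2] w 28.7
```

View pics/v_top3.png

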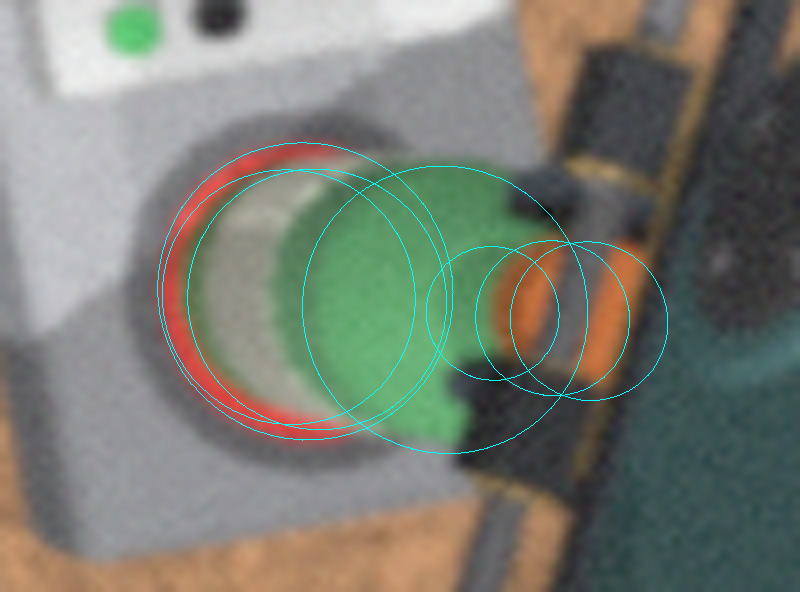

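View pics/v_side3.png

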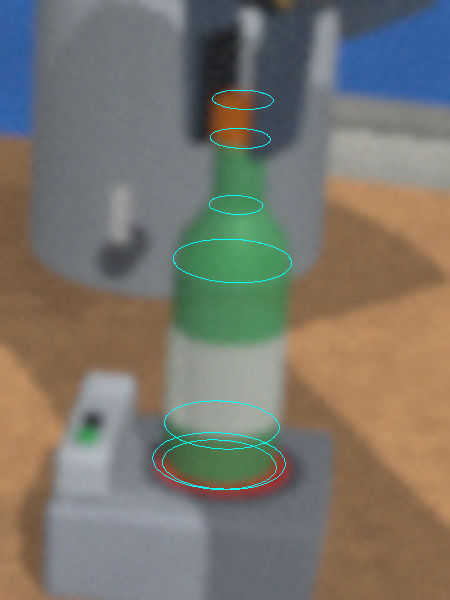

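The pad is on its stop: TCP z stayed at 314.6 while the force rose to 17.5 N over the bottle's weight. It was held for about 1.6 s, and a red rim shows all round the base, so it is central. Next, the crate.

Run:
```python
from h import *
import pickle
r.move_l([463.7,-278,335],rate=60); r.move_l([463.7,-278,480],rate=200); st()
M=[521,340.5]
r.goto([*M,480],q(-20)); st()
r.move_l([*M,300],rate=150); r.wait(.3); st()
for c in('top','side'): pickle.dump(snap(c,c+'4'),open(c+'4.pkl','wb'))
from ov import ov
ov('top4.pkl',*M,45,'v_top4.png',pad=[522.3,337.3,7]); ov('side4.pkl',*M,45,'v_side4.png',half=(55,65),f=5,pad=[522.3,337.3,7])
```

```text
t 18.33 p [ 463.3 -277.8  478.5] f [-0.2  0.3 -2.9] w 28.9
t 20.55 p [521.4 339.8 480. ] f [ 0.9 -0.  -3.2] w 29.0
t 22.2 p [521.1 340.5 300.3] f [ 0.  -0.1 -2.8] w 28.8
```

View pics/v_top4.png

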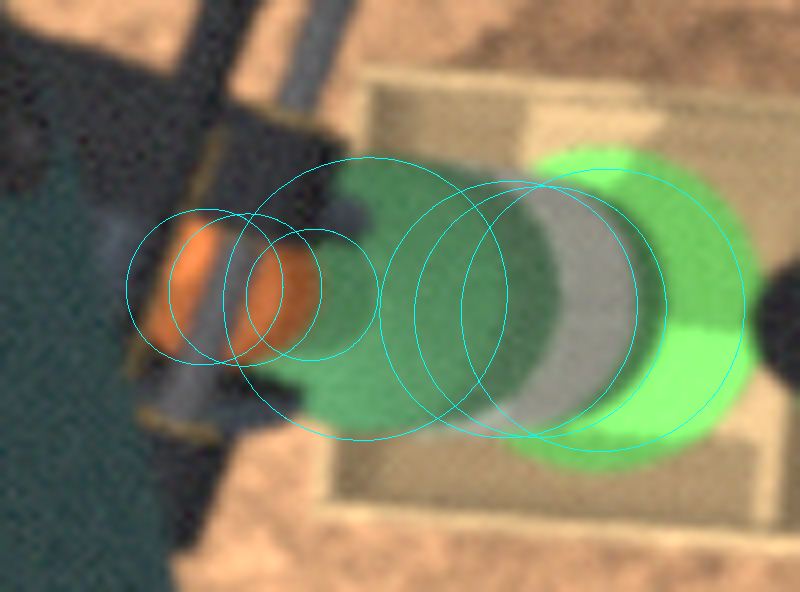

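View pics/v_side4.png

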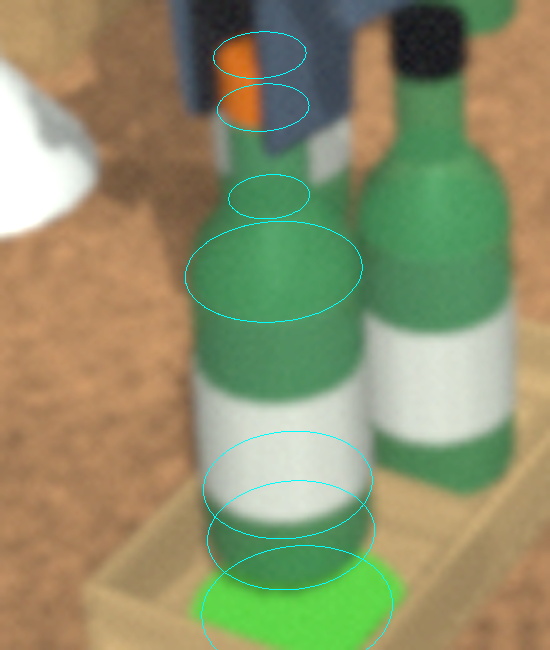

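The top view shows the base about 4 mm too far toward +y relative to the mat, with x good. I'll correct that, lower gently and release.

Run:
```python
from h import *
import pickle
M=[521,337]
r.move_l([*M,300],rate=40); r.move_l([*M,266],rate=60); r.wait(.2); st()
s=r.move_l([*M,258],rate=8,f_stop=3); st(s); r.wait(.2); st()
for c in('top','side'): pickle.dump(snap(c,c+'5'),open(c+'5.pkl','wb'))
from ov import ov
ov('top5.pkl',*M,7,'v_top5.png',pad=[522.3,337.3,7]); ov('side5.pkl',*M,7,'v_side5.png',half=(55,60),f=5,pad=[522.3,337.3,7])
```

```text
t 23.47 p [521.1 337.1 266.4] f [ 0.3  0.7 -2.1] w 28.8
True t 24.07 p [521.1 337.  261.9] f [0.5 0.2 5.4] w 29.1
t 24.27 p [521.1 337.  261.9] f [ 0.4 -0.5  5.9] w 28.8
```

View pics/v_top5.png

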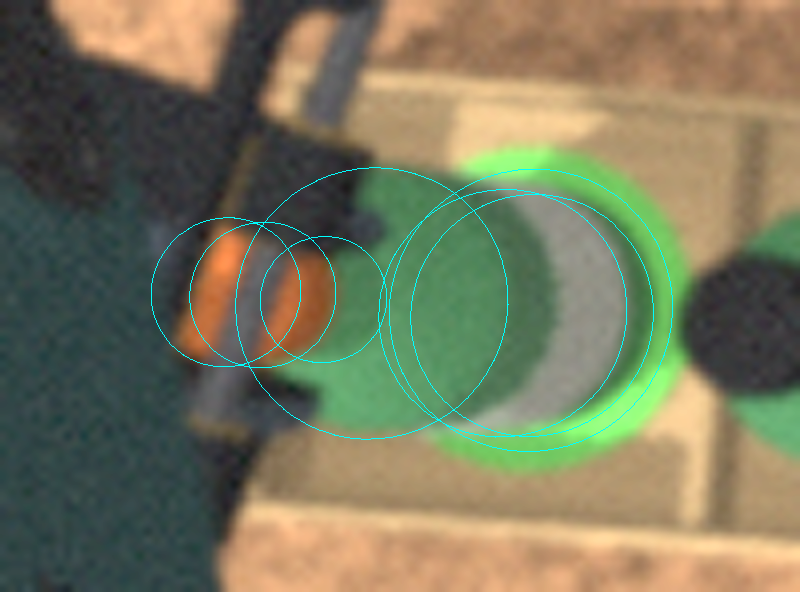

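View pics/v_side5.png

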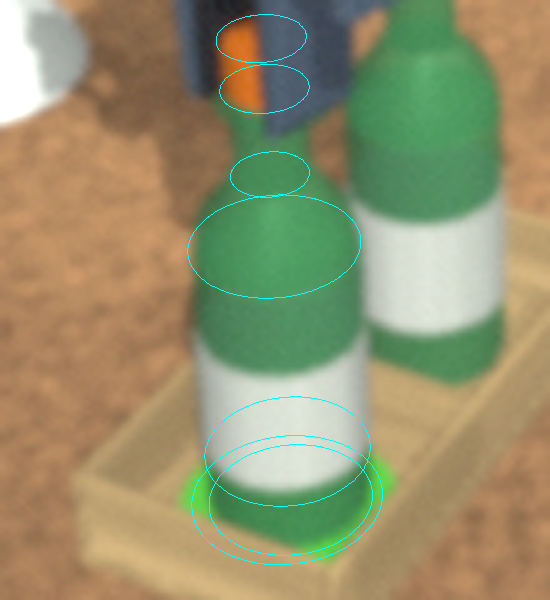

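The base rests on the mat at the expected height, with a green rim showing about it. I'll release and retreat upward, then check before pressing the key.

Run:
```python
from h import *
import pickle
M=[521,337]
ungrasp(); r.wait(.2); st()
r.move_l([*M,360],rate=100); st()
r.goto([447,-20,200],q(-20)); gripper_close(10); st()
d=snap('side','side6'); pickle.dump(d,open('side6.pkl','wb')); d=snap('top','top6'); pickle.dump(d,open('top6.pkl','wb'))
```

```text
t 25.6 p [520.5 336.7 261.2] f [ 0.2  0.4 -0.1] w 90.9
t 26.74 p [520.8 336.8 359.2] f [-0.1  0.  -0.4] w 91.2
t 29.58 p [447. -20. 200.] f [-0.2 -0.2 -0.8] w 0.5
```

View pics/side6.png

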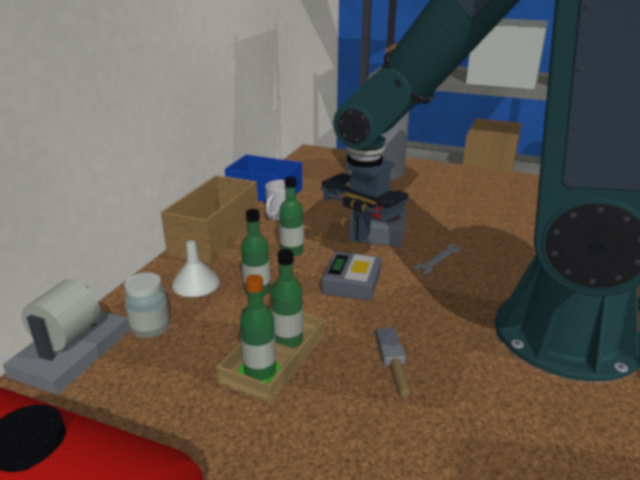

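View pics/top6.png

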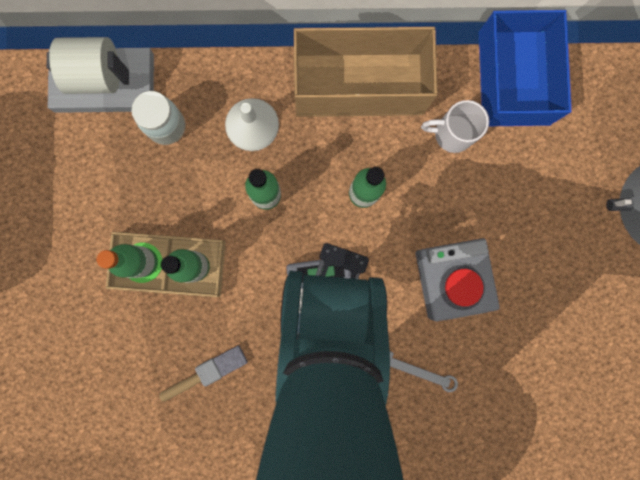

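The stamped bottle stands upright on the mat, with its orange stopper at (107,259) in the top view and (255,284) in the side view. The bystanders haven't moved. Now the key, with the fingertips aligned to its yaw.

```bash
python3 - <<'E'
from h import *
K=[446,-20.5]
r.goto([*K,145],q(7)); r.wait(.2); st()
snap('side','side7')
s=r.move_l([*K,131],rate=40,f_stop=8); st(s)
if not s: s=r.move_l([*K,121],rate=6,f_stop=9); st(s)
r.wait(.4); st()
snap('side','side8')
E
python3 - <<'E'
import cv2,numpy as np
a=[cv2.resize(cv2.imread(f'pics/side{i}.png')[200:320,310:410],None,fx=4,fy=4) for i in (7,8)]
cv2.imwrite('pics/k.png',np.hstack(a))
E
```

```text
t 30.41 p [446.5 -20.5 145.8] f [ 0.6  0.3 -0.4] w 0.2
False t 30.96 p [445.9 -20.5 130.7] f [ 0.5 -0.6  0.5] w 0.3
True t 31.93 p [446.1 -20.5 125.8] f [-3.2  0.9 13.1] w 0.6
t 32.33 p [446.1 -20.5 125.8] f [-2.5 -0.5 11.2] w 0.3
```

View pics/k.png

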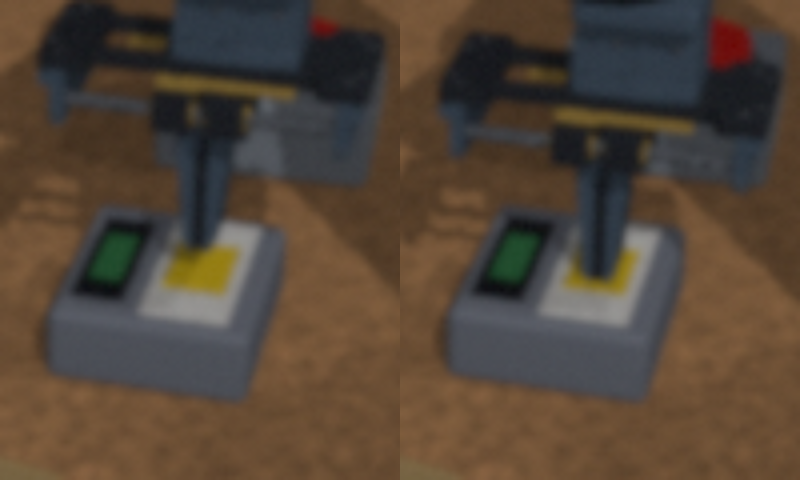

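The fingertips are in the middle of the key, about 11–13 N was held for 0.4 s, and the key is down about 1.2 mm. I'll retreat, check and hand in.

Run:
```python
from h import *
K=[446,-20.5]
r.move_l([*K,145],rate=50); r.move_l([*K,260],rate=150); r.goto_joints([-1.154,0.379,1.734,0,1.028,-0.033]); r.wait(.3); st()
a=snap('side','side9'); b=snap('top','top9')
cv2.imwrite('pics/fin.png',cv2.resize(np.hstack([b['image'][100:330,90:510,::-1],a['image'][150:400,200:420,::-1][:230]]),(800,287)))
```

```text
t 36.38 p [ 304.9 -630.3  292.3] f [-0.4  0.1 -0.3] w 0.8
```

View pics/fin.png

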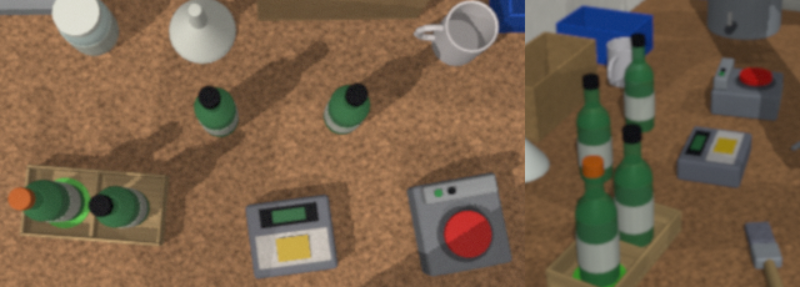

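Everything is in place: the orange bottle stands on the mat, the other three bottles stand where they were, and the arm is clear.

```bash
python3 -c "
from h import *
print(workorder.sign_off()); st()"
```

```text
the job is handed in; nothing more can be done
None
the job is handed in; nothing more can be done
```

The job is done in the order asked and handed in at about 36 s of the 72 s allowed; the hand-in itself gives no verdict.

- **Stamping:** I pressed the orange-stoppered bottle upright on the red pad until the pad was on its stop. The height stayed at 314.6 mm while the force rose to about 17 N. I held it there for about 1.6 s, and the camera showed a red rim all around the base.
- **Placing:** I lowered it until it touched the green mat at the expected height (within 0.1 mm) and let go.
- **Key:** I then pressed the yellow key with the closed fingertips at about 11–13 N for 0.4 s. It went down about 1.2 mm of its 1.5 mm travel. The display gave no readable confirmation, so I judge that it registered from force and time alone.

**Last checks:** The final pictures show the stamped bottle upright on the mat and the three black-stoppered bottles standing where they were. The arm was back at its start pose, touching nothing.

**Disagreements:** The two cameras differed by up to about 8 mm on the bottle position. I settled this by squeezing the stopper twice to centre it in the hand. I also shifted the bottle 4 mm over the pad and 3.5 mm over the mat, from pictures taken while it was held there. By eye, the base may be 1–2 mm off the pad's centre.

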